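Restock the tea tray with the full carton

ROBOT

A 7-joint arm with a two-finger parallel gripper is mounted at the origin on a cart in front of the work surface, level with it; the furniture and walls round the work are solid. World frame = base frame: x ahead of the robot, y to its left, z up, the work surface at z = 0. Lengths are in m, angles in rad, forces in N, time in s.
With the tool pointing down it reaches from about 0.4 to 0.9 m from the base axis. Payload 5.5 kg.
Tool frame: the origin (TCP) lies at the very end of the fingers, on their centre line; the grasp point (between the pads) lies 19 mm behind it; z points along the fingers, y is the line along which they close (so a half turn about z gives the same grasp; the last joint's range is limited). The gripper opens to 85 mm and grips with 20 to 120 N. Pads are 22 mm wide; open, the fingers measure 114 mm over their backs; the gripper's body (76 mm by 85 mm) begins 54 mm behind the grasp point. The pads swing forward as they close: fully open they stand 13 mm farther back than shut.
Start: joints at [-1.011, 0.501, -0.427, 1.55, 0.221, 1.138, -0.21], TCP at [0.19, 0.622, 0.231] pointing down, gripper open.
Joint ranges: [-2.88, 2.88], [-0.31, 2.03], [-1.54, 1.56], [0.2, 2.42], [-1.41, 4.55], [0.19, 2.02], [-2.57, 2.57]. Speed limits (rad/s): [2.57, 2.57, 3.14, 3.14, 3.14, 3.14, 3.14].

INTERFACE

Orientations are given as [roll, pitch, yaw] about the fixed x, y, z axes, in that order (R = Rz(yaw) Ry(pitch) Rx(roll)).
In Python, from workcell import manip, optics, job gives the robot as it stands.
- The arm moves only by the tool step_arm, never from a script. Its arguments are lists of equal length, an entry for each row: "dp": the shift along the tool's x, y, z in cm, a list of three; "dr": the turn, a rotation vector about the tool's x, y, z in rad, a list of three; "hand": the opening, from 0 (shut) to 1 (fully open). A call has 1 to 8 rows; each row is the pose to reach, as a shift and turn from the pose commanded when the call began, along the tool's axes at that moment; what a row does not reach only later rows make up. A row lasts 1/10 s, in which the tool goes at most 50 mm and 8.59 degrees, less where a joint would pass 70% of its speed; a pose out of reach is approached as far as the arm can. A call with a gripper value outside its range is refused whole. The fingers move at their own pace and stop on an object; "newtons" is the grip in N (left out, the last holds). Time passes only in rows, so rows that repeat a pose let the fingers close. It gives the time, the measured TCP pose, the force, the opening and the grip force at its end, in the units of the state.
- manip.state(): the state, without advancing time (a new reading comes with each control period).
- optics.snapshot(name): name is "scene" or "top" or "wrist"; returns a dict with "image" (480x640x3 uint8, red, green, blue), "K" (3x3 intrinsics, pixels), "world_to_cam" (4x4, takes a point from world to camera coordinates); the wrist camera has in their place "T_tool_cam" (4x4, takes a point from camera to tool coordinates, whose origin is the TCP and whose axes are the flange's). Camera axes: x right, y down, z forward; pixel columns grow to the right and rows downward; lengths in m; the calibration is good to about 2 mm. A picture is of the moment at which its call begins: read the wrist's pose just before it. There is no depth.
- job.close_job(): hands the job in; it is judged then, once.
The state is a dict: "t": time; "joint_positions": joint angles; "joint_vel": joint speeds; "effort": joint torques, N m; "position": TCP position; "tcp_rot": TCP orientation; "force": force on the tool from outside, world axes, zero at the start; "wrist_torque": the same for the moment, N m; "opening": finger opening in m; "grip_force": force on a finger pad.
Only numpy, scipy, OpenCV 4.12 (cv2) and the standard library are available. Lean on these libraries where they do the work, as an engineer would, in place of code of your own. Each camera call takes 0.05 s, during which the arm holds its last target. There are 200 camera calls.

TASK

Restock the tea lane of the wooden tray: bring the carton that stands at the back of it forward against the front lip, so that it is used first, and stand a full carton square on the tray's floor behind it. Of the three matching cartons between the tray and the notepad only one is full: lift them to feel which, and leave the two empty ones standing where they were (they go for recycling later). Tip nothing over and leave the other things where they are.

Things in the scene. Friction and masses are not known exactly. Their poses are not given: they have to be found in the camera images.
- tray: Fixed low wooden tray, 162 mm deep (x) by 184 wide (y), origin under its centre; x from its front lip (robot side) to its back board, y to its left. Floor 8 mm up; above it lip 20 mm, rails 30, back board 44. Two lanes 146 x 80 mm inside: the right (centre y = -44 mm) is the tea lane, room for just two cartons in line; a flat tin and a tea light stay in the left one.
- lane_front (a point): Point of the tea lane's floor in the middle of its width, at the inner face of the front lip; axes as the tray's. A carton that stands square against the lip has its centre 32 mm (34 mm if turned a quarter) behind this point.
- lane_back (a point): Point of the tea lane's floor in the middle of its width, at the inner face of the back board, 146 mm behind lane_front.
- carton_in_tray_mid (a point): Centre of the carton in use, 60 mm above its underside, z up. Upright printed card carton, 63 mm (its x) by 68 mm (its y), 119 mm high to the shoulders; the folded roof-shaped top above, up to 159 mm, is not to be gripped. About 0.2 kg; starts at the back of the tea lane; may be slid or lifted; it tips if dragged by its upper part.
- mug_mid (a point): Centre of a white mug with a green band, 85 mm wide without its handle, 90 mm high; not part of the job, must stay.
- food_tin_mid (a point): Centre of a small food tin, 57 mm across and 72 mm high; not part of the job, must stay.
- glass_mid (a point): Centre of an empty drinking glass, 81 mm across and 93 mm high; not part of the job, must stay.
- carton_1_mid (a point): Centre of one of three matching tea cartons on the worktop beside the tray, 60 mm above its underside, z up. Size and print as carton_in_tray (63 mm in x, 68 in y, 119 high to the shoulders, 159 with the folded top). One of the three is full (350 to 490 g in all), two are empty (under 80 g); which is which differs from run to run and shows only when they are lifted.
- carton_1: The same carton as carton_1_mid: origin at the centre of its underside.
- carton_2_mid (a point): Centre of one of three matching tea cartons on the worktop beside the tray, 60 mm above its underside, z up. Size and print as carton_in_tray (63 mm in x, 68 in y, 119 high to the shoulders, 159 with the folded top). One of the three is full (350 to 490 g in all), two are empty (under 80 g); which is which differs from run to run and shows only when they are lifted.
- carton_2: The same carton as carton_2_mid: origin at the centre of its underside.
- carton_3_mid (a point): Centre of one of three matching tea cartons on the worktop beside the tray, 60 mm above its underside, z up. Size and print as carton_in_tray (63 mm in x, 68 in y, 119 high to the shoulders, 159 with the folded top). One of the three is full (350 to 490 g in all), two are empty (under 80 g); which is which differs from run to run and shows only when they are lifted.
- carton_3: The same carton as carton_3_mid: origin at the centre of its underside.
- carton_in_tray: The carton in use: origin at the centre of its underside.

How it is judged:
By the outcome, as a careful person would: the job done as asked, in the order asked, and still so for the second after the job is handed in, with the robot touching nothing.
It also fails if it takes over 72 s, if anything falls off the work surface, if the arm or the gripper's body presses on something with over 40 N, if the wrist force passes 120 N, or if a joint passes its speed limit or range.

## Working session

There is one attempt and no reset: what is moved stays moved. The work goes in short steps, Python scripts to look and compute and a tool call to move; the robot and the scene stay as the last step left them, time stands still between calls to the robot, and variables do not carry over. Pictures are saved under pics/ and viewed, at most 10 in all, crops included, and the job is handed in when it is done.

Besides the shell and the picture viewer there is one more tool, called after "Emit:" as name(argument=value, ...), one argument or row to a line, values as JSON. step_arm: Moves the arm, as the interface text tells. Its arguments: {"type":"object","properties":{"dp":{"type":"array","items":{"type":"array","items":{"type":"number"}}},"dr":{"type":"array","items":{"type":"array","items":{"type":"number"}}},"hand":{"type":"array","items":{"type":"number"}},"newtons":{"type":"number"}},"required":["dp","dr","hand"]}

```bash
ls; mkdir -p pics; python3 - <<'E'
from workcell import manip, optics
import cv2, numpy as np
s=manip.state(); print(s)
for n in("scene","top"):
    d=optics.snapshot(n); cv2.imwrite(f"pics/{n}0.png",d["image"][:,:,::-1]); print(n,d["K"],d["world_to_cam"])
    np.savez(f"pics/{n}0.npz",**d)
E
```

```text
pics
{'t': 0.0, 'joint_positions': array([-1.01078931,  0.50182953, -0.42677086,  1.55143858,  0.22081088,
        1.1382798 , -0.21029749]), 'joint_vel': array([ 5.53760609e-05,  1.05200583e-03, -9.46410916e-04,  1.56437912e-03,
        4.84343900e-05, -3.44086846e-04, -2.96885149e-04]), 'effort': array([ 4.18940726e-04, -5.69525921e+01, -5.81621960e+00, -2.80938649e+01,
        1.07057736e-02,  1.17813473e-02, -3.28553131e-07]), 'position': array([0.18996335, 0.62091322, 0.23027377]), 'tcp_rot': array([-3.13969357e+00, -4.77744064e-05,  2.84482740e+00]), 'force': array([-0.09921025,  0.33042818,  0.53297531]), 'wrist_torque': array([ 0.00041383, -0.06013329, -0.00261045]), 'grip_force': 0.0, 'opening': 0.08571103053753734}
scene [[536.59037237   0.         318.04708025]
 [  0.         536.59037237 237.21872994]
 [  0.           0.           1.        ]] [[ 0.62732218 -0.77873271 -0.00649928 -0.43708419]
 [-0.59034494 -0.47008694 -0.65613347  0.32183373]
 [ 0.50789737  0.4154439  -0.75461688  1.00825173]
 [ 0.          0.          0.          1.        ]]
top [[437.69207036   0.         309.89191811]
 [  0.         437.69207036 237.07942653]
 [  0.           0.           1.        ]] [[ 0.02576699 -0.99958914 -0.01255474 -0.10455864]
 [-0.99708813 -0.02479678 -0.07211363  0.55966853]
 [ 0.07177268  0.01437634 -0.9973174   1.16354343]
 [ 0.          0.          0.          1.        ]]
```

View pics/scene0.png

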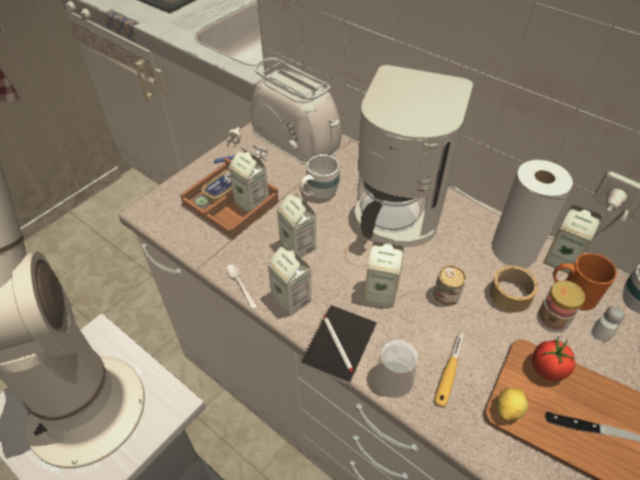

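View pics/top0.png

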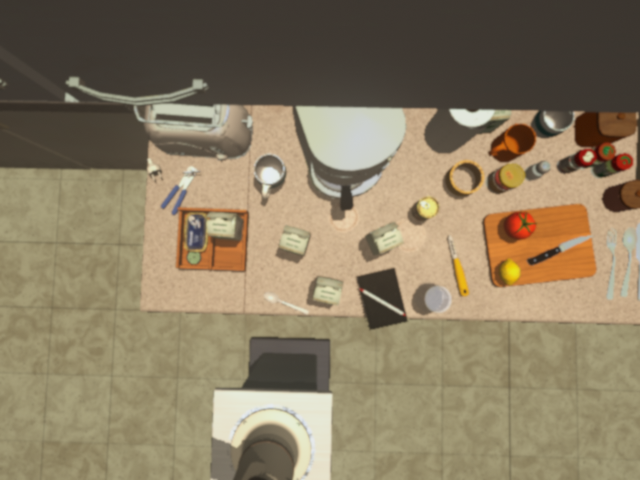

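The scene view shows three loose cartons at about (297,225), (289,282) and (383,275). The tray carton is at (248,180) and the mug at (321,178). In the top view the tray spans (178–248, 208–271), and the cartons are at (294,241), (328,291), (386,238) and (222,225). Next I'll zoom in to pick out features.

```bash
python3 - <<'E'
import cv2
a=cv2.imread("pics/top0.png")[200:312,170:410]; b=cv2.imread("pics/scene0.png")[140:320,175:415]
A=cv2.resize(a,None,fx=3.3,fy=3.3,interpolation=cv2.INTER_CUBIC); cv2.imwrite("pics/topz.png",A)
B=cv2.resize(b,None,fx=3.3,fy=3.3,interpolation=cv2.INTER_CUBIC); cv2.imwrite("pics/scenez.png",B)
E
```

```text
(no output)
```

View pics/topz.png

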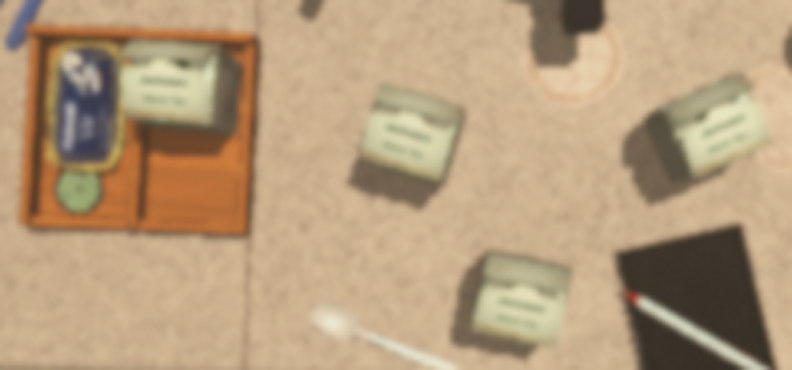

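View pics/scenez.png

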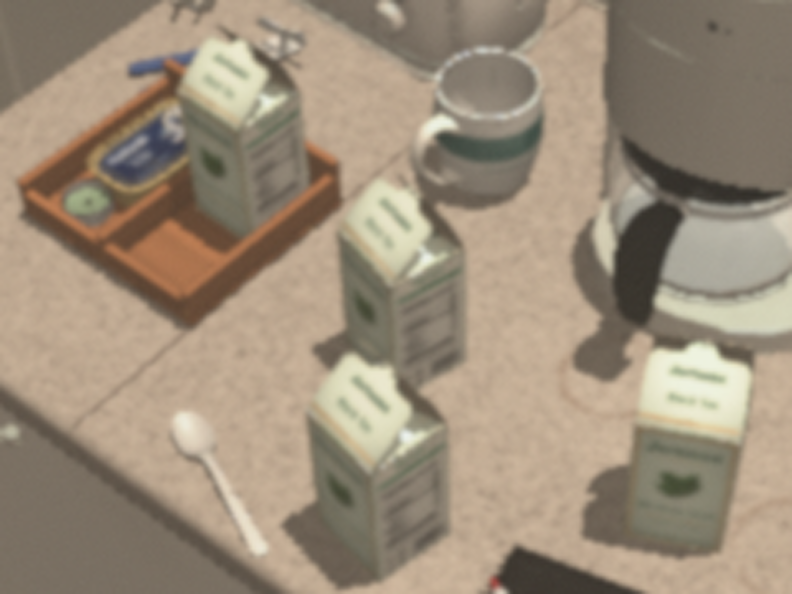

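The zoomed views show the ridges and front shoulder edges clearly. In the top zoom, the cartons' lower edges run about (121,118)-(212,132), (360,157)-(441,182), (473,330)-(552,347) and (690,180)-(770,140). I'll compute coarse positions from these and check the wrist camera mount.

```bash
cat > h.py <<'E'
import numpy as np, cv2
from scipy.spatial.transform import Rotation as R
def ray(d,px):
    W=d["world_to_cam"]; K=d["K"]; c=-W[:3,:3].T@W[:3,3]
    v=W[:3,:3].T@(np.linalg.inv(K)@np.array([px[0],px[1],1.])); return c,v
def onz(d,px,z):
    c,v=ray(d,px); return (c+v*(z-c[2])/v[2])
def Ttool(s):
    T=np.eye(4); T[:3,:3]=R.from_euler('xyz',s["tcp_rot"]).as_matrix(); T[:3,3]=s["position"]; return T
def wrist(d,s):
    d=dict(d); d["world_to_cam"]=np.linalg.inv(Ttool(s)@d["T_tool_cam"]); return d
def proj(d,p):
    q=d["world_to_cam"]@np.append(p,1); q=d["K"]@q[:3]; return q[:2]/q[2]
E
python3 - <<'E'
import sys; sys.path.insert(0,'.')
from h import *
from workcell import optics
np.set_printoptions(precision=4,suppress=True)
t=dict(np.load("pics/top0.npz")); s=dict(np.load("pics/scene0.npz"))
zt=lambda p:((p[0]+.5)/3.3-.5+170,(p[1]+.5)/3.3-.5+200)
zs=lambda p:((p[0]+.5)/3.3-.5+175,(p[1]+.5)/3.3-.5+140)
for n,a,b,z in [("tray c",(121,118),(212,132),.127),("A",(360,157),(441,182),.119),("B",(473,330),(552,347),.119),("C",(690,180),(770,140),.119)]:
    p,q=onz(t,zt(a),z),onz(t,zt(b),z); d=q-p; print(n,p[:2],q[:2],np.linalg.norm(d),"yaw",np.degrees(np.arctan2(d[0],-d[1])))
print("tray top corners, outer", [onz(t,zt(p),z)[:2] for p,z in [((30,25),.052),((257,35),.052),((22,229),.03),((248,236),.03)]])
for n,a,b,z in [("tray c",(180,93),(236,122),.127),("A",(340,235),(400,272),.119),("B",(312,412),(377,460),.119),("C",(642,412),(745,440),.119)]:
    p,q=onz(s,zs(a),z),onz(s,zs(b),z); d=q-p; print(n,p[:2],q[:2],np.linalg.norm(d),"yaw",np.degrees(np.arctan2(d[0],-d[1])))
print([onz(s,zs(p),z)[:2] for p,z in [((22,183),.03),((187,323),.0),((340,170),.052),((172,62),.052)]])
w=optics.snapshot("wrist"); print(w["T_tool_cam"],w["K"])
E
```

```text
tray c [0.5522 0.1634] [0.5434 0.0949] 0.06906561109378809 yaw -7.298890675837305
A [ 0.5279 -0.0154] [ 0.5107 -0.0766] 0.06357368327228596 yaw -15.681784496149342
B [ 0.4015 -0.1033] [ 0.3906 -0.1622] 0.05985686563370577 yaw -10.530779878298706
C [ 0.5169 -0.2624] [ 0.5483 -0.3217] 0.06704089217338817 yaw 27.931533904952268
tray top corners, outer [array([0.6305, 0.2589]), array([0.6268, 0.0759]), array([0.4668, 0.2645]), array([0.4659, 0.0808])]
tray c [0.5571 0.1542] [0.5599 0.1019] 0.05241480682075382 yaw 3.12240697007789
A [ 0.5288 -0.0225] [ 0.5282 -0.0754] 0.05292208293945327 yaw -0.6613739071621663
B [ 0.4064 -0.1086] [ 0.4037 -0.1634] 0.05486830256729896 yaw -2.8751077578418514
C [ 0.5318 -0.2659] [ 0.5528 -0.3266] 0.06424270797988284 yaw 19.1586243935656
[array([0.4801, 0.2633]), array([0.4742, 0.0875]), array([0.6242, 0.0681]), array([0.633, 0.253])]
[[ 0.0014 -0.9516 -0.3073  0.0786]
 [ 1.      0.0013  0.0004  0.0004]
 [ 0.     -0.3073  0.9516 -0.1419]
 [ 0.      0.      0.      1.    ]] [[405.1218   0.     316.1714]
 [  0.     405.1218 240.1898]
 [  0.       0.       1.    ]]
```

Emit:
step_arm(
  dp=[
    [-2.6,-3.0,-0.8],
    [-5.2,-6.0,-1.6],
    [-7.8,-9,-2.4],
    [-10.4,-12,-3.2],
    [-13,-15,-4],
    [-15.6,-18,-4.8],
    [-18.2,-21,-5.6],
    [-20.8,-24,-6.4],
  ],
  dr=[
    [0,0,-0.04],
    [0,0,-0.08],
    [0,0,-0.12],
    [0,0,-0.16],
    [0,0,-0.2],
    [0,0,-0.24],
    [0,0,-0.27],
    [0,0,-0.297],
  ],
  hand=[1,1,1,1,1,1,1,1],
)

```text
t: 0.95
position: [0.3191, 0.3295, 0.2955]
tcp_rot: [-3.142, -0.0, -3.14]
force: [1.0, 0.3, 0.6]
opening: 0.0854
grip_force: 0.0
```

Emit:
step_arm(
  dp=[
    [-2.5,-4,-1],
    [-5,-8,-2],
    [-7.5,-12,-3],
    [-10,-16,-4],
    [-13,-20,-5],
    [-16,-25,-5.5],
    [-16,-25,-5.5],
    [-16,-25,-5.5],
  ],
  dr=[
    [0,0,0],
    [0,0,0],
    [0,0,0],
    [0,0,0],
    [0,0,0],
    [0,0,0],
    [0,0,0],
    [0,0,0],
  ],
  hand=[1,1,1,1,1,1,1,1],
)

```text
t: 1.75
position: [0.4794, 0.0793, 0.35]
tcp_rot: [-3.141, -0.001, 3.137]
force: [0.6, 1.0, -0.7]
opening: 0.0853
grip_force: 0.0
```

```bash
python3 - <<'E'
from h import *
from workcell import manip,optics
s=manip.state(); w=wrist(optics.snapshot("wrist"),s)
np.savez("pics/w1.npz",**w); cv2.imwrite("pics/w1.png",w["image"][:,:,::-1]); print(s["position"],s["tcp_rot"],s["force"],np.round(s["joint_positions"],2))
E
```

```text
[0.4793709  0.07925686 0.34999387] [-3.14139221e+00 -5.86537268e-04  3.13717959e+00] [ 0.57072634  0.99073811 -0.67679045] [-0.14  0.07 -0.08  1.8   0.01  1.27  1.34]
```

Emit:
step_arm(
  dp=[
    [0,-4,0],
    [0,-8,0],
    [0,-13,0],
    [0,-18,0],
    [0,-22,0],
    [0,-24,0],
    [0,-24,0],
    [0,-24,0],
  ],
  dr=[
    [0,0,0],
    [0,0,0],
    [0,0,0],
    [0,0,0],
    [0,0,0],
    [0,0,0],
    [0,0,0],
    [0,0,0],
  ],
  hand=[1,1,1,1,1,1,1,1],
)

```text
t: 2.6
position: [0.479, -0.1562, 0.3499]
tcp_rot: [3.14, -0.001, -3.139]
force: [0.8, -0.2, -0.2]
opening: 0.0857
grip_force: 0.0
```

```bash
python3 - <<'E'
from h import *
from workcell import manip,optics
s=manip.state(); w=wrist(optics.snapshot("wrist"),s)
np.savez("pics/w2.npz",**w); cv2.imwrite("pics/w2.png",w["image"][:,:,::-1]); print(s["position"],s["tcp_rot"],s["force"],np.round(s["joint_positions"],2))
E
```

```text
[ 0.479014   -0.15619264  0.34991217] [ 3.14009993e+00 -6.29785475e-04 -3.13872150e+00] [ 0.79091778 -0.17391265 -0.15549341] [ 0.13  0.1   0.14  1.77 -0.02  1.27  1.85]
```

View pics/w1.png

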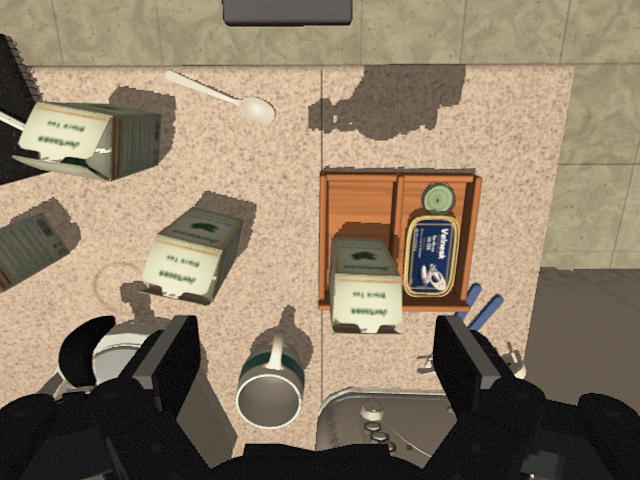

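View pics/w2.png

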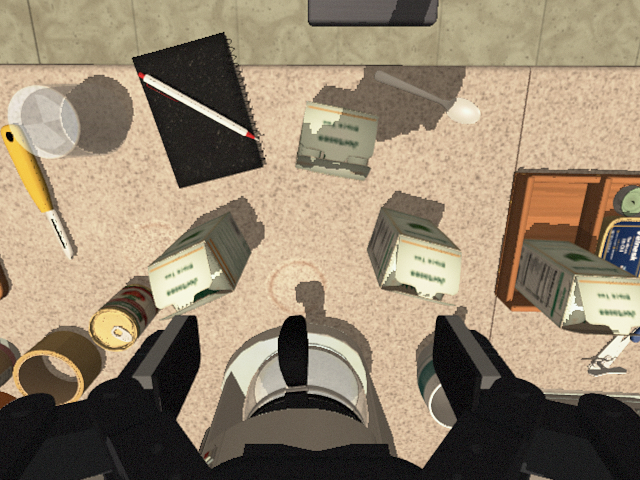

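Both wrist views are sharp. Image down is world +x and image right is +y. In w1 the tray spans (320–480, 172–308), and its carton's front shoulder edge is at about (331,283)-(400,278). In w2 the cartons are at (340,140), (415,255) and (200,262). Next is a composite crop for exact corners.

```bash
python3 - <<'E'
import cv2,numpy as np
a=cv2.imread("pics/w1.png");b=cv2.imread("pics/w2.png")
c=lambda im,x,y:cv2.resize(im[y:y+105,x:x+140],(400,300),interpolation=cv2.INTER_CUBIC)
cv2.imwrite("pics/comp.png",np.vstack([np.hstack([c(a,305,235),c(b,345,200)]),np.hstack([c(b,270,85),c(b,130,210)])]))
E
```

```text
(no output)
```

View pics/comp.png

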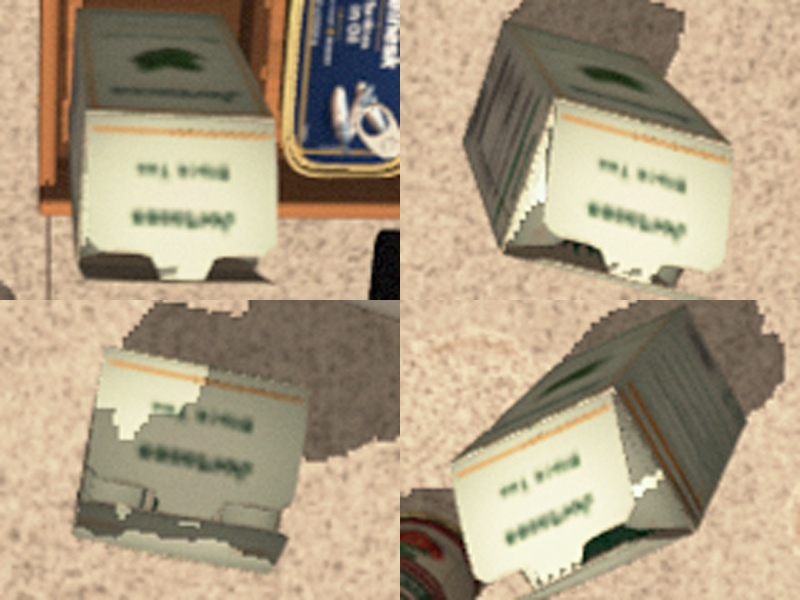

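The composite gives crisp front shoulder edges. In crop pixels they are: tray carton (82,108)-(273,119), A (555,100)-(732,145), B (103,348)-(306,388) and C (453,462)-(612,388).

```bash
python3 - <<'E'
from h import *
np.set_printoptions(precision=4,suppress=True)
a=dict(np.load("pics/w1.npz"));b=dict(np.load("pics/w2.npz"))
f=lambda p,o:((p[0]+.5)/2.857-.5+o[0],(p[1]+.5)/2.857-.5+o[1])
for n,d,o,p,q,r,z in [("T",a,(305,235),(82,108),(273,119),None,.127),("A",b,(345,200),(155,100),(332,145),(100,250),.119),("B",b,(270,85),(103,48),(306,88),None,.119),("C",b,(130,210),(53,162),(212,88),(295,228),.119)]:
    P,Q=onz(d,f(p,o),z)[:2],onz(d,f(q,o),z)[:2]; e=Q-P; L=np.linalg.norm(e); e/=L
    n_=np.array([e[1],-e[0]]); m=(P+Q)/2+n_*.0315
    print(n,P,Q,"len",L,"yaw deg",np.degrees(np.arctan2(-e[0],e[1])),"centre",m)
    if r: 
        Rr=onz(d,f(r,o),z)[:2]; print("  back corner",Rr, np.linalg.norm(Rr-P),np.linalg.norm(Rr-Q))
for p,z in [((320,170),.038),((480.5,176),.038),((319,309.6),.052),((478,304),.052)]: print("tray",onz(a,p,z))
# rectified top-down view of tray at z=.038 for lines
hsv=cv2.cvtColor(a["image"],cv2.COLOR_RGB2HSV)
m=cv2.inRange(hsv,(5,120,60),(16,255,255)); ys,xs=np.nonzero(m[150:330,300:500]); print(xs.min()+300,xs.max()+300,ys.min()+150,ys.max()+150)
for y in (185,200,230,260,290,300): 
    k=np.nonzero(m[y,300:500])[0]+300; print(y,k.min(),k.max())
for x in (330,360,390,420,460): 
    k=np.nonzero(m[150:330,x])[0]+150; print(x,k.min(),k.max())
E
```

```text
T [0.5516 0.0962] [0.5558 0.1614] len 0.06531557982692048 yaw deg -3.719344768512042 centre [0.5851 0.1267]
A [ 0.5149 -0.0755] [ 0.5307 -0.014 ] len 0.06352822265904125 yaw deg -14.435714523156197 centre [ 0.5533 -0.0526]
  back corner [ 0.5701 -0.0912] 0.0574145116828545 0.08665417697808812
B [ 0.3939 -0.1648] [ 0.4053 -0.1024] len 0.06350090577482902 yaw deg -10.332650550446884 centre [ 0.4306 -0.1393]
C [ 0.5485 -0.3208] [ 0.5214 -0.2638] len 0.06316439037274453 yaw deg 25.3832956337105 centre [ 0.5634 -0.2788]
  back corner [ 0.5732 -0.2387] 0.08571550747065158 0.057452787843367145
tray [0.465 0.084 0.038]
tray [0.4723 0.2637 0.038 ]
tray [0.6308 0.0826 0.052 ]
tray [0.6239 0.2737 0.052 ]
318 481 171 311
185 320 480
200 320 478
230 319 474
260 319 470
290 319 467
300 319 464
330 172 309
360 172 238
390 173 282
420 173 310
460 173 311
```

```bash
python3 - <<'E'
from h import *
np.set_printoptions(precision=4,suppress=True)
a=dict(np.load("pics/w1.npz"))
hsv=cv2.cvtColor(a["image"],cv2.COLOR_RGB2HSV)
m=cv2.inRange(hsv,(3,100,30),(18,255,255))
def fit(P,ax):
    P=np.array(P); k=np.polyfit(P[:,ax],P[:,1-ax],1); r=P[:,1-ax]-np.polyval(k,P[:,ax])
    g=abs(r)<.002; k=np.polyfit(P[g,ax],P[g,1-ax],1); return k,np.degrees(np.arctan(k[0])),g.sum(),P[:,ax].mean()
Lr=[onz(a,(np.nonzero(m[y,300:500])[0].min()+299.5,y),.038)[:2] for y in range(180,305,4)]
Rr=[onz(a,(np.nonzero(m[y,300:500])[0].max()+300.5,y),.038)[:2] for y in range(180,300,4)]
Fr=[onz(a,(x,np.nonzero(m[150:330,x])[0].min()+149.5),.028)[:2] for x in range(326,476,4)]
Bk=[onz(a,(x,np.nonzero(m[150:330,x])[0].max()+150.5),.052)[:2] for x in range(408,464,4)]
for n,P,ax in(("right rail y(x)",Lr,0),("left rail",Rr,0),("front x(y)",Fr,1),("back",Bk,1)): print(n,*fit(P,ax))
b=cv2.resize(a["image"][160:320,305:495,::-1],None,fx=3.5,fy=3.5,interpolation=cv2.INTER_CUBIC); cv2.imwrite("pics/trayz.png",b)
E
```

```text
right rail y(x) [-0.0072  0.0863] -0.4115394320247032 32 0.5508475827900933
left rail [-0.0129  0.2721] -0.7388558087933811 30 0.546268044036513
front x(y) [0.0142 0.4664] 0.8124160502118896 38 0.17535896751881355
back [0.0029 0.6331] 0.16681477022902913 14 0.221695639775994
```

View pics/trayz.png

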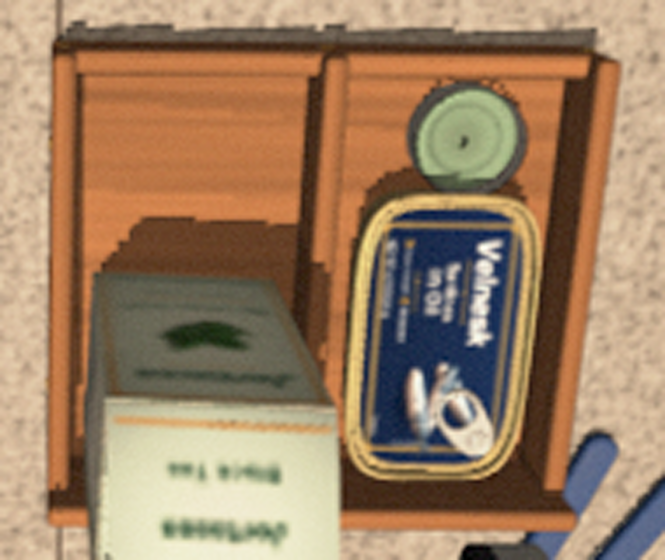

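The tray lies square to within about −0.6°, with its centre near (0.551, 0.174), so the lip's inner face is at x≈0.478. I'll go for the tray carton first, with a vertical grasp across y.

Emit:
step_arm(
  dp=[
    [-1.5,4,1],
    [-3,8,3],
    [-4.5,12,5],
    [-6,16,7],
    [-7.5,20,9],
    [-9,24,11],
    [-10.4,28.3,13],
    [-10.4,28.3,13],
  ],
  dr=[
    [0,0,0.02],
    [0,0,0.04],
    [0,0,0.068],
    [0,0,0.068],
    [0,0,0.068],
    [0,0,0.068],
    [0,0,0.068],
    [0,0,0.068],
  ],
  hand=[1,1,1,1,1,1,1,1],
)

```text
t: 3.45
position: [0.5799, 0.136, 0.2168]
tcp_rot: [3.137, -0.006, 3.088]
force: [-0.6, 0.6, 0.1]
opening: 0.0854
grip_force: 0.0
```

```bash
python3 - <<'E'
from h import *
from workcell import manip,optics
s=manip.state(); w=wrist(optics.snapshot("wrist"),s)
np.savez("pics/w3.npz",**w); im=w["image"][:,:,::-1].copy()
print(s["position"],s["tcp_rot"],s["force"])
# front shoulder corners of T: detect later
c=cv2.resize(im[200:480,180:460],None,fx=2,fy=2); cv2.imwrite("pics/w3.png",c)
E
```

```text
[0.57986637 0.13603756 0.21675403] [ 3.13710928 -0.00602889  3.08807721] [-0.64725353  0.58350479  0.08061045]
```

View pics/w3.png

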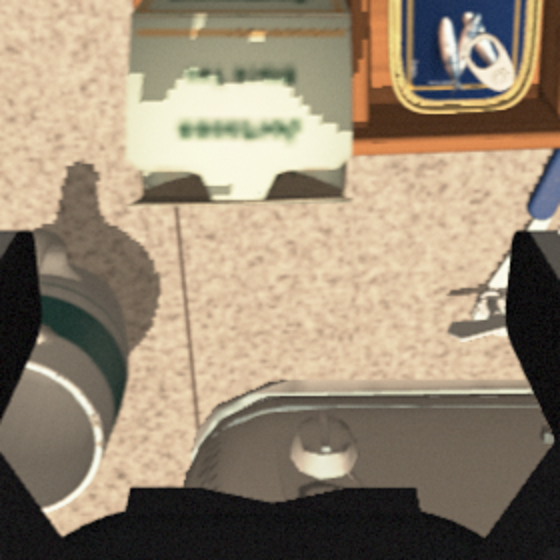

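The close view shows the ridge at full-image pixels (250,301)-(354,300) and the shoulder edge at about (247,206)-(355,206). I'll convert these and check that the arm has settled.

```bash
python3 - <<'E'
from h import *
from workcell import manip
np.set_printoptions(precision=4,suppress=True)
d=dict(np.load("pics/w3.npz"))
for p,z in [((250,301),.167),((354,300),.167),((247,206.5),.127),((355,206.5),.127)]: print(onz(d,p,z))
s=manip.state(); print(s["t"],s["position"],s["tcp_rot"])
E
```

```text
[0.5944 0.1014 0.167 ]
[0.5968 0.1556 0.167 ]
[0.5529 0.0978 0.127 ]
[0.5562 0.1609 0.127 ]
3.5 [0.5804 0.1318 0.218 ] [ 3.1396 -0.0047  3.0847]
```

Emit:
step_arm(
  dp=[
    [0,0,0],
    [0,0,0],
    [0,0,0],
  ],
  dr=[
    [0,0,0],
    [0,0,0],
    [0,0,0],
  ],
  hand=[1,1,1],
)

```text
t: 3.8
position: [0.5831, 0.1232, 0.2212]
tcp_rot: [3.142, 0.001, 3.072]
force: [0.7, -0.1, -0.5]
opening: 0.0856
grip_force: 0.0
```

Emit:
step_arm(
  dp=[
    [-0.15,0.45,0],
    [-0.15,0.45,2],
    [-0.15,0.45,4],
    [-0.15,0.45,6],
    [-0.15,0.45,8],
    [-0.15,0.45,10],
    [-0.15,0.45,11.2],
    [-0.15,0.45,11.8],
  ],
  dr=[
    [0,0,-0.02],
    [0,0,-0.02],
    [0,0,-0.02],
    [0,0,-0.02],
    [0,0,-0.02],
    [0,0,-0.02],
    [0,0,-0.02],
    [0,0,-0.02],
  ],
  hand=[1,1,1,1,1,1,1,1],
)

```text
t: 4.6
position: [0.5842, 0.1283, 0.1013]
tcp_rot: [-3.141, -0.001, 3.094]
force: [-0.1, -0.3, -0.5]
opening: 0.0851
grip_force: 0.0
```

Emit:
step_arm(
  dp=[
    [0,0,0],
    [0,0,0],
    [0,0,0.1],
    [0,0,0.2],
  ],
  dr=[
    [0,0,0],
    [0,0,0],
    [0,0,0],
    [0,0,0],
  ],
  hand=[1,1,1,1],
)

```text
t: 5.0
position: [0.5853, 0.1288, 0.1012]
tcp_rot: [3.141, 0.002, 3.094]
force: [0.1, 0.8, -0.5]
opening: 0.0854
grip_force: 0.0
```

Emit:
step_arm(
  dp=[
    [0,0,0.1],
    [0,0,0.1],
    [0,0,0.1],
    [0,0,0.1],
    [0,0,0.1],
    [0,0,0.1],
    [0,0,0.1],
  ],
  dr=[
    [0,0,0],
    [0,0,0],
    [0,0,0],
    [0,0,0],
    [0,0,0],
    [0,0,0],
    [0,0,0],
  ],
  hand=[0.7,0.7,0.65,0.65,0.65,0.65,0.65],
  newtons=30,
)

```text
t: 5.7
position: [0.585, 0.1285, 0.0997]
tcp_rot: [-3.142, 0.001, 3.094]
force: [-0.8, -1.3, 5.3]
opening: 0.0671
grip_force: 34.9
```

Emit:
step_arm(
  dp=[
    [0,0,-0.3],
    [0,0,-0.6],
    [0,0,-1],
    [0,0,-1.2],
    [0,0,-1.2],
    [0,0,-1.2],
  ],
  dr=[
    [0,0,0],
    [0,0,0],
    [0,0,0],
    [0,0,-0.02],
    [0,0,-0.04],
    [0,0,-0.04],
  ],
  hand=[0.6,0.6,0.6,0.6,0.6,0.6],
)

```text
t: 6.3
position: [0.5845, 0.1288, 0.1113]
tcp_rot: [3.141, -0.0, 3.135]
force: [0.0, -0.3, -1.8]
opening: 0.0675
grip_force: 34.1
```

```bash
python3 - <<'E'
from h import *
from workcell import manip,optics
d=optics.snapshot("scene"); s=manip.state(); print(s["position"],s["tcp_rot"],s["force"],s["opening"],s["grip_force"],s["wrist_torque"])
im=d["image"][80:230,150:350,::-1]; cv2.imwrite("pics/s1.png",cv2.resize(im,None,fx=4,fy=4,interpolation=cv2.INTER_CUBIC))
E
```

```text
[0.58448065 0.12867506 0.11115057] [ 3.14155779e+00 -3.18445252e-04  3.13401487e+00] [-0.11234539  0.98134719 -1.91066439] 0.06735311875148982 34.13776159286499 [ 0.01858187 -0.03006068 -0.00392174]
```

View pics/s1.png

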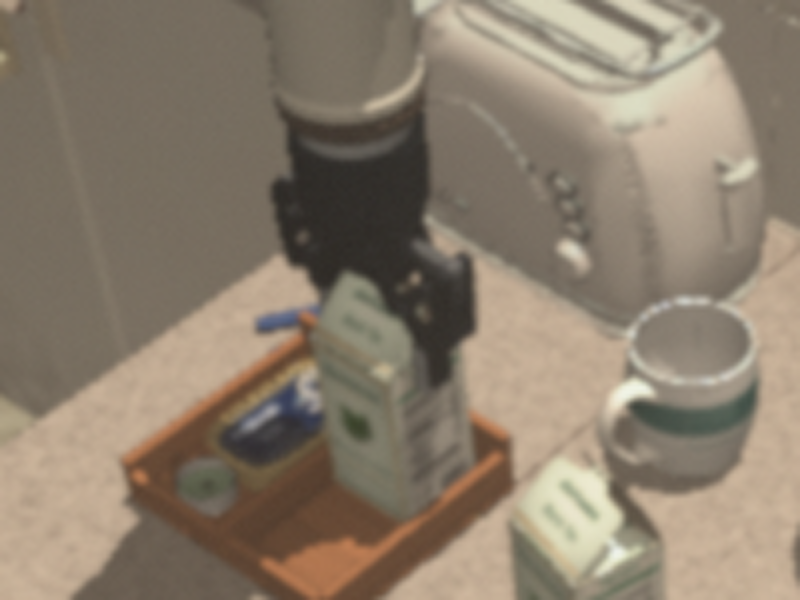

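The carton hangs level above the tray floor at about 1.9 N (≈0.2 kg). Next I'll carry it forward and set it down just short of the lip.

Emit:
step_arm(
  dp=[
    [1.5,0.05,0],
    [3,0.1,0],
    [4.5,0.1,0],
    [6,0.1,0],
    [7,0.1,0],
    [7.1,0.1,0],
    [7.1,0.1,0],
    [7.1,0.1,0],
  ],
  dr=[
    [0,0,0],
    [0,0,0],
    [0,0,0],
    [0,0,0],
    [0,0,0],
    [0,0,0],
    [0,0,0],
    [0,0,0],
  ],
  hand=[0.6,0.6,0.6,0.6,0.6,0.6,0.6,0.6],
)

```text
t: 7.15
position: [0.5146, 0.1303, 0.1115]
tcp_rot: [3.141, 0.001, 3.134]
force: [-0.2, -0.0, -1.7]
opening: 0.0677
grip_force: 34.2
```

Emit:
step_arm(
  dp=[
    [0,0,0.4],
    [0,0,0.8],
    [0,0,1.0],
    [0,0,1.1],
    [0,0,1.1],
    [0,0,1.1],
  ],
  dr=[
    [0,0,0],
    [0,0,0],
    [0,0,0],
    [0,0,0],
    [0,0,0],
    [0,0,0],
  ],
  hand=[0.6,0.6,0.6,0.6,0.6,0.6],
)

```text
t: 7.75
position: [0.5137, 0.1303, 0.1003]
tcp_rot: [3.142, -0.0, 3.134]
force: [0.7, 0.0, -1.0]
opening: 0.067
grip_force: 34.2
```

Emit:
step_arm(
  dp=[
    [0.1,0,0],
    [0.2,0,0],
    [0.3,0,0],
    [0.3,0,0],
  ],
  dr=[
    [0,0,0],
    [0,0,0],
    [0,0,0],
    [0,0,0],
  ],
  hand=[0.6,0.6,0.6,0.6],
)

```text
t: 8.15
position: [0.5112, 0.1303, 0.1005]
tcp_rot: [3.141, 0.001, 3.134]
force: [1.8, 0.1, -2.9]
opening: 0.0671
grip_force: 34.3
```

Emit:
step_arm(
  dp=[
    [0,0,0.1],
    [0,0,0.1],
    [0,0,0.1],
    [0,0,0.1],
    [0,0,0.1],
    [0,0,0.1],
    [0,0,0.1],
  ],
  dr=[
    [0,0,0],
    [0,0,0],
    [0,0,0],
    [0,0,0],
    [0,0,0],
    [0,0,0],
    [0,0,0],
  ],
  hand=[0.6,0.6,0.8,1,1,1,1],
)

```text
t: 8.85
position: [0.5104, 0.1304, 0.0992]
tcp_rot: [3.142, -0.0, 3.134]
force: [-0.5, -0.7, -0.0]
opening: 0.0852
grip_force: 0.0
```

Emit:
step_arm(
  dp=[
    [0,0,-1],
    [0,0,-3],
    [0,0,-6],
    [0,0,-10],
    [-4,0,-11],
    [-8,0,-11],
    [-8.3,0,-11],
    [-8.3,0,-11],
  ],
  dr=[
    [0,0,0],
    [0,0,0],
    [0,0,0],
    [0,0,0],
    [0,0,0],
    [0,0,0],
    [0,0,0],
    [0,0,0],
  ],
  hand=[1,1,1,1,0.5,0,0,0],
)

```text
t: 9.65
position: [0.5939, 0.1293, 0.2093]
tcp_rot: [-3.142, -0.0, 3.133]
force: [-0.3, -0.5, -0.1]
opening: 0.0286
grip_force: 0.0
```

```bash
python3 - <<'E'
from h import *
np.set_printoptions(precision=3,suppress=True)
t=dict(np.load("pics/top0.npz"));s=dict(np.load("pics/scene0.npz"))
for p in [(300,120),(318,160),(345,170),(380,160),(404,125)]: print(p,[onz(t,p,z)[:2] for z in (.28,.33)])
print("handle",onz(t,(346,208),.15)[:2],"mug",onz(t,(268,175),.05)[:2],"mug handle",onz(t,(266,196),.05)[:2],"tin",onz(t,(427,208),.07)[:2])
# machine height: front top edge scene (362,100)/(450,130) vs top view
for z in (.25,.3,.35): print(z,onz(s,(362,100),z)[:2],onz(s,(455,128),z)[:2])
E
```

```text
(300, 120) [array([ 0.795, -0.066]), array([ 0.778, -0.069])]
(318, 160) [array([ 0.709, -0.107]), array([ 0.696, -0.107])]
(345, 170) [array([ 0.688, -0.165]), array([ 0.677, -0.162])]
(380, 160) [array([ 0.712, -0.239]), array([ 0.699, -0.232])]
(404, 125) [array([ 0.789, -0.289]), array([ 0.772, -0.279])]
handle [ 0.625 -0.178] mug [0.723 0.025] mug handle [0.666 0.029] tin [ 0.642 -0.393]
0.25 [ 0.822 -0.03 ] [ 0.862 -0.247]
0.3 [ 0.761 -0.07 ] [ 0.799 -0.272]
0.35 [ 0.701 -0.111] [ 0.736 -0.297]
```

Emit:
step_arm(
  dp=[
    [1,-4,0],
    [2,-8,0],
    [3,-12,0],
    [4.1,-16,0],
    [4.1,-18.2,0],
    [4.1,-18.2,0],
    [4.1,-18.2,0],
    [4.1,-18.2,0],
  ],
  dr=[
    [0,0,0.06],
    [0,0,0.12],
    [0,0,0.18],
    [0,0,0.244],
    [0,0,0.244],
    [0,0,0.244],
    [0,0,0.244],
    [0,0,0.244],
  ],
  hand=[1,1,1,1,1,1,1,1],
)

```text
t: 10.45
position: [0.5508, -0.05, 0.2093]
tcp_rot: [3.141, -0.001, 2.892]
force: [0.6, 1.0, -0.4]
opening: 0.0854
grip_force: 0.0
```

Emit:
step_arm(
  dp=[
    [0,-0.1,1.5],
    [0,-0.1,3.5],
    [0,-0.1,5.5],
    [0,-0.1,7.5],
    [0,-0.1,9.5],
    [0,-0.1,10.8],
    [0,-0.1,11.5],
    [0,-0.1,11.5],
  ],
  dr=[
    [0,0,0],
    [0,0,0],
    [0,0,0],
    [0,0,0],
    [0,0,0],
    [0,0,0],
    [0,0,0],
    [0,0,0],
  ],
  hand=[1,1,1,1,1,1,1,1],
)

```text
t: 11.25
position: [0.5504, -0.0521, 0.0935]
tcp_rot: [-3.142, -0.002, 2.891]
force: [1.1, 0.5, -0.1]
opening: 0.0853
grip_force: 0.0
```

Emit:
step_arm(
  dp=[
    [0,0,0.2],
    [0,0,0.2],
    [0,0,0.2],
    [0,0,0.2],
    [0,0,0.2],
    [0,0,0.2],
  ],
  dr=[
    [0,0,0],
    [0,0,0],
    [0,0,0],
    [0,0,0],
    [0,0,0],
    [0,0,0],
  ],
  hand=[0.6,0.6,0.6,0.6,0.6,0.6],
)

```text
t: 11.85
position: [0.5518, -0.053, 0.093]
tcp_rot: [3.141, 0.002, 2.89]
force: [0.4, 1.7, 5.2]
opening: 0.0673
grip_force: 34.6
```

Emit:
step_arm(
  dp=[
    [0,0,-0.5],
    [0,0,-1],
    [0,0,-1.5],
    [0,0,-1.5],
    [0,0,-1.5],
    [0,0,-1.5],
  ],
  dr=[
    [0,0,0],
    [0,0,0],
    [0,0,0],
    [0,0,0],
    [0,0,0],
    [0,0,0],
  ],
  hand=[0.6,0.6,0.6,0.6,0.6,0.6],
)

```text
t: 12.45
position: [0.5508, -0.053, 0.1071]
tcp_rot: [-3.141, -0.0, 2.89]
force: [0.2, -0.0, -0.8]
opening: 0.0675
grip_force: 33.9
```

```bash
cat > st.py <<'E'
from h import *
from workcell import manip
np.set_printoptions(precision=4,suppress=True)
s=manip.state(); print(s["t"],s["position"],s["tcp_rot"],s["force"],s["opening"],s["grip_force"],"j",np.round(s["joint_positions"],2))
E
python3 st.py
```

```text
12.45 [ 0.5508 -0.053   0.1071] [-3.1415 -0.0004  2.8897] [ 0.1989 -0.0264 -0.7818] 0.06745250808632133 33.89711067080498 j [ 0.    0.45  0.05  1.91 -0.03  0.78  1.39]
```

A weighs under 1 N, so it is empty. I'll put it back.

Emit:
step_arm(
  dp=[
    [0,0,0.7],
    [0,0,1.2],
    [0,0,1.5],
    [0,0,1.6],
    [0,0,1.6],
    [0,0,1.6],
    [0,0,1.6],
    [0,0,1.6],
  ],
  dr=[
    [0,0,0],
    [0,0,0],
    [0,0,0],
    [0,0,0],
    [0,0,0],
    [0,0,0],
    [0,0,0],
    [0,0,0],
  ],
  hand=[0.6,0.6,0.6,0.6,0.75,1,1,1],
)

```text
t: 13.25
position: [0.5507, -0.053, 0.0908]
tcp_rot: [-3.141, -0.001, 2.89]
force: [0.5, 1.5, -0.5]
opening: 0.0854
grip_force: 0.0
```

Emit:
step_arm(
  dp=[
    [0,0,0],
    [0,0,-1],
    [0,0,-3],
    [0,0,-6],
    [0,0,-9],
    [0,0,-11],
    [0,0,-11],
    [0,0,-11],
  ],
  dr=[
    [0,0,0],
    [0,0,0],
    [0,0,0],
    [0,0,0],
    [0,0,0],
    [0,0,0],
    [0,0,0],
    [0,0,0],
  ],
  hand=[1,1,1,1,1,1,1,1],
)

```text
t: 14.05
position: [0.5512, -0.053, 0.202]
tcp_rot: [3.141, 0.001, 2.89]
force: [-0.4, 0.4, 0.0]
opening: 0.0854
grip_force: 0.0
```

Emit:
step_arm(
  dp=[
    [2,-2.5,0],
    [5,-6,0],
    [8,-9.5,0],
    [9.6,-11.3,0],
    [9.6,-11.3,0],
    [9.6,-11.3,0],
  ],
  dr=[
    [0,0,-0.02],
    [0,0,-0.05],
    [0,0,-0.071],
    [0,0,-0.071],
    [0,0,-0.071],
    [0,0,-0.071],
  ],
  hand=[1,1,1,1,1,1],
)

```text
t: 14.65
position: [0.4294, -0.1385, 0.2007]
tcp_rot: [3.141, -0.001, 2.96]
force: [-0.2, 0.7, 0.1]
opening: 0.0856
grip_force: 0.0
```

```bash
python3 st.py
```

```text
14.65 [ 0.4294 -0.1385  0.2007] [ 3.1412 -0.001   2.9597] [-0.2414  0.6747  0.0844] 0.08559646615929217 0.0 j [ 0.15  0.15  0.11  2.07 -0.02  0.92  1.66]
```

Emit:
step_arm(
  dp=[
    [0,0,1.5],
    [0,0,3.5],
    [0,0,5.5],
    [0,0,7.5],
    [0,0,9.3],
    [0,0,10.4],
    [0,0,10.8],
    [0,0,10.8],
  ],
  dr=[
    [0,0,0],
    [0,0,0],
    [0,0,0],
    [0,0,0],
    [0,0,0],
    [0,0,0],
    [0,0,0],
    [0,0,0],
  ],
  hand=[1,1,1,1,1,1,1,1],
)

```text
t: 15.45
position: [0.43, -0.138, 0.0928]
tcp_rot: [3.141, -0.001, 2.962]
force: [0.1, -0.6, 0.2]
opening: 0.0855
grip_force: 0.0
```

Emit:
step_arm(
  dp=[
    [0,0,0.1],
    [0,0,0.1],
    [0,0,0.1],
    [0,0,0.1],
    [0,0,0.1],
    [0,0,0.1],
  ],
  dr=[
    [0,0,0],
    [0,0,0],
    [0,0,0],
    [0,0,0],
    [0,0,0],
    [0,0,0],
  ],
  hand=[0.6,0.6,0.6,0.6,0.6,0.6],
)

```text
t: 16.05
position: [0.4307, -0.1389, 0.093]
tcp_rot: [-3.141, 0.002, 2.961]
force: [0.7, -2.0, 5.8]
opening: 0.0675
grip_force: 36.0
```

Emit:
step_arm(
  dp=[
    [0,0,-0.5],
    [0,0,-1],
    [0,0,-1.5],
    [0,0,-1.5],
    [0,0,-1.5],
    [0,0,-1.5],
  ],
  dr=[
    [0,0,0],
    [0,0,0],
    [0,0,0],
    [0,0,0],
    [0,0,0],
    [0,0,0],
  ],
  hand=[0.6,0.6,0.6,0.6,0.6,0.6],
)

```text
t: 16.65
position: [0.4296, -0.1384, 0.1071]
tcp_rot: [3.142, -0.001, 2.961]
force: [1.1, 0.1, -3.7]
opening: 0.0675
grip_force: 35.2
```

B weighs about 3.7 N, so it is the full one. I'll lift it high and carry it to the tray.

Emit:
step_arm(
  dp=[
    [0,0,-1.5],
    [0,0,-4],
    [0,0,-7],
    [0,0,-10],
    [0,0,-13],
    [0,0,-16],
    [0,0,-18.5],
    [0,0,-19.5],
  ],
  dr=[
    [0,0,0],
    [0,0,0],
    [0,0,0],
    [0,0,0],
    [0,0,0],
    [0,0,0],
    [0,0,0],
    [0,0,0],
  ],
  hand=[0.6,0.6,0.6,0.6,0.6,0.6,0.6,0.6],
  newtons=40,
)

```text
t: 17.45
position: [0.4309, -0.1388, 0.3045]
tcp_rot: [-3.142, 0.004, 2.961]
force: [0.2, 0.7, -4.0]
opening: 0.0672
grip_force: 50.9
```

```bash
python3 - <<'E'
from h import *
from workcell import manip
s=manip.state(); print(s["position"],s["tcp_rot"],s["force"],s["opening"])
M=Ttool(s)[:3,:3]; t=np.array([.5845,.1293,s["position"][2]]); print(M.T@(t-s["position"])*100, "drz",-(3.131-s["tcp_rot"][2]))
E
```

```text
[ 0.43087151 -0.1388183   0.30449292] [-3.14152025  0.00366714  2.96080141] [ 0.22571112  0.65239008 -3.99687078] 0.06718099560390606
[-10.29141062  29.13720879   0.03563051] drz -0.17019859327413567
```

Emit:
step_arm(
  dp=[
    [-0.7,2,0],
    [-2,5.5,0],
    [-3.5,10,0],
    [-5,14.2,0],
    [-6.5,18.5,0],
    [-8,22.7,0],
    [-9.5,26.7,0],
    [-10.2,28.8,0],
  ],
  dr=[
    [0,0,-0.02],
    [0,0,-0.04],
    [0,0,-0.07],
    [0,0,-0.1],
    [0,0,-0.13],
    [0,0,-0.15],
    [0,0,-0.17],
    [0,0,-0.17],
  ],
  hand=[0.6,0.6,0.6,0.6,0.6,0.6,0.6,0.6],
)

```text
t: 18.25
position: [0.582, 0.1322, 0.2997]
tcp_rot: [3.139, -0.003, 3.137]
force: [-1.3, 1.7, -3.1]
opening: 0.0667
grip_force: 51.0
```

Emit:
step_arm(
  dp=[
    [0,0.3,0],
    [0,0.3,0],
    [0,0.3,0],
    [0,0.3,0],
  ],
  dr=[
    [0,0,0],
    [0,0,0],
    [0,0,0],
    [0,0,0],
  ],
  hand=[0.6,0.6,0.6,0.6],
)

```text
t: 18.65
position: [0.5816, 0.1278, 0.3019]
tcp_rot: [-3.141, -0.001, 3.129]
force: [0.2, 0.5, -3.4]
opening: 0.0673
grip_force: 50.9
```

```bash
python3 st.py; python3 - <<'E'
# check carton tilt / tray: detect T carton roof in top camera & gap
from h import *
from workcell import optics
d=optics.snapshot("scene"); np.savez("pics/s2.npz",**d)
E
```

```text
18.65 [0.5816 0.1278 0.3019] [-3.1407 -0.0008  3.1288] [ 0.2474  0.5486 -3.3614] 0.06729735042488345 50.882754027843475 j [-0.18  0.31 -0.1   1.62  0.04  1.21  1.27]
```

Emit:
step_arm(
  dp=[
    [-0.3,0.15,1],
    [-0.3,0.15,3.5],
    [-0.3,0.15,6.5],
    [-0.3,0.15,9.5],
    [-0.3,0.15,12.5],
    [-0.3,0.15,15],
    [-0.3,0.15,16],
    [-0.3,0.15,16],
  ],
  dr=[
    [0,0,0],
    [0,0,0],
    [0,0,0],
    [0,0,0],
    [0,0,0],
    [0,0,0],
    [0,0,0],
    [0,0,0],
  ],
  hand=[0.6,0.6,0.6,0.6,0.6,0.6,0.6,0.6],
)

```text
t: 19.5
position: [0.5837, 0.1303, 0.1404]
tcp_rot: [-3.141, -0.004, 3.13]
force: [0.6, 0.7, -3.6]
opening: 0.067
grip_force: 50.8
```

```bash
python3 st.py
```

```text
19.5 [0.5837 0.1303 0.1404] [-3.1407 -0.0035  3.1304] [ 0.5639  0.6515 -3.5704] 0.06702463499636217 50.796310901641846 j [-0.19  0.48 -0.1   1.77  0.06  0.9   1.25]
```

Carton bottom is at rail height with no side contact. I'll lower it gently.

Emit:
step_arm(
  dp=[
    [0,-0.05,0.8],
    [0,-0.05,1.6],
    [0,-0.05,2.4],
    [0,-0.05,3],
    [0,-0.05,3.4],
    [0,-0.05,3.6],
    [0,-0.05,3.6],
    [0,-0.05,3.6],
  ],
  dr=[
    [0,0,0],
    [0,0,0],
    [0,0,0],
    [0,0,0],
    [0,0,0],
    [0,0,0],
    [0,0,0],
    [0,0,0],
  ],
  hand=[0.6,0.6,0.6,0.6,0.6,0.6,0.6,0.6],
)

```text
t: 20.3
position: [0.5852, 0.1305, 0.1065]
tcp_rot: [3.141, 0.0, 3.131]
force: [-0.3, 0.3, -3.7]
opening: 0.0672
grip_force: 51.0
```

Emit:
step_arm(
  dp=[
    [0,0,0.15],
    [0,0,0.3],
    [0,0,0.4],
    [0,0,0.4],
    [0,0,0.4],
  ],
  dr=[
    [0,0,0],
    [0,0,0],
    [0,0,0],
    [0,0,0],
    [0,0,0],
  ],
  hand=[0.6,0.6,0.6,0.6,0.6],
)

```text
t: 20.8
position: [0.585, 0.1304, 0.1023]
tcp_rot: [3.142, -0.0, 3.131]
force: [0.6, -0.1, -4.5]
opening: 0.0673
grip_force: 51.0
```

Emit:
step_arm(
  dp=[
    [0,0,0.1],
    [0,0,0.15],
    [0,0,0.2],
    [0,0,0.2],
  ],
  dr=[
    [0,0,0],
    [0,0,0],
    [0,0,0],
    [0,0,0],
  ],
  hand=[0.6,0.6,0.6,0.6],
)

```text
t: 21.2
position: [0.5853, 0.1304, 0.1012]
tcp_rot: [3.141, 0.001, 3.131]
force: [-3.7, -1.0, 4.9]
opening: 0.0672
grip_force: 51.9
```

Emit:
step_arm(
  dp=[
    [0,0,-0.05],
    [0,0,-0.05],
    [0,0,-0.05],
    [0,0,-0.05],
    [0,0,-0.05],
    [0,0,-0.05],
    [0,0,-0.05],
  ],
  dr=[
    [0,0,0],
    [0,0,0],
    [0,0,0],
    [0,0,0],
    [0,0,0],
    [0,0,0],
    [0,0,0],
  ],
  hand=[0.6,0.65,0.8,1,1,1,1],
)

```text
t: 21.9
position: [0.585, 0.1304, 0.1007]
tcp_rot: [3.142, -0.0, 3.131]
force: [-0.5, 0.1, -0.3]
opening: 0.0853
grip_force: 0.0
```

Emit:
step_arm(
  dp=[
    [0,0,-1],
    [0,0,-3],
    [0,0,-6],
    [0,0,-10],
    [0,0,-14],
    [0,0,-18],
    [0,0,-20],
    [0,0,-20],
  ],
  dr=[
    [0,0,0],
    [0,0,0],
    [0,0,0],
    [0,0,0],
    [0,0,0],
    [0,0,0],
    [0,0,0],
    [0,0,0],
  ],
  hand=[1,1,1,1,1,1,1,1],
)

```text
t: 22.7
position: [0.5872, 0.131, 0.3061]
tcp_rot: [3.139, 0.008, 3.131]
force: [0.6, 0.8, 0.3]
opening: 0.0857
grip_force: 0.0
```

Emit:
step_arm(
  dp=[
    [4,0,0],
    [8,0,0],
    [11,-2,-2],
    [13,-4,-4],
    [13,-5,-5],
    [13,-5,-5],
    [13,-5,-5],
  ],
  dr=[
    [0,0,0],
    [0,0,0],
    [0,0,0],
    [0,0,0],
    [0,0,0],
    [0,0,0],
    [0,0,0],
  ],
  hand=[1,1,1,1,1,1,1],
)

```text
t: 23.4
position: [0.4549, 0.0822, 0.3503]
tcp_rot: [3.141, -0.0, 3.13]
force: [0.8, 0.6, -0.3]
opening: 0.0857
grip_force: 0.0
```

```bash
python3 st.py; python3 - <<'E'
from h import *
from workcell import manip,optics
s=manip.state(); w=wrist(optics.snapshot("wrist"),s); np.savez("pics/w4.npz",**w)
np.savez("pics/t4.npz",**optics.snapshot("top")); np.savez("pics/s4.npz",**optics.snapshot("scene"))
np.set_printoptions(precision=4,suppress=True)
hsv=cv2.cvtColor(w["image"],cv2.COLOR_RGB2HSV)
# orange printed band / tray/carton segmentation: carton greenish hue
m=cv2.inRange(hsv,(25,15,60),(80,120,255)); m=cv2.morphologyEx(m,cv2.MORPH_OPEN,np.ones((3,3)))
n,l,st,c=cv2.connectedComponentsWithStats(m)
for i in range(1,n):
    if st[i,4]>300: 
        cnt=max(cv2.findContours((l==i).astype('uint8'),0,2)[0],key=cv2.contourArea)
        print(st[i],c[i],cv2.approxPolyDP(cnt,4,True)[:,0].tolist())
for p in [(.478,.13,.127),(.5415,.13,.127),(.553,.13,.127),(.511,.13,.167),(.585,.13,.167)]: print(p,proj(w,p))
E
```

```text
23.4 [0.4549 0.0822 0.3503] [ 3.1412 -0.0001  3.1304] [ 0.7628  0.634  -0.2977] 0.08566262248400426 0.0 j [-0.14  0.03 -0.1   1.85  0.    1.26  1.32]
[336 202  55  23 439] [357.7654 217.0478] [[336, 205], [340, 223], [390, 222], [384, 214], [376, 220], [352, 219], [356, 215], [342, 202]]
[419 205  29  28 636] [433.3632 218.3239] [[441, 205], [421, 213], [421, 228], [435, 232], [445, 225], [447, 212]]
[167 235  64  34 712] [204.6826 254.8048] [[230, 244], [219, 243], [227, 241], [222, 235], [219, 242], [201, 238], [221, 249], [212, 251], [211, 261], [196, 262], [172, 251], [167, 258], [219, 268], [218, 257], [223, 259]]
[ 332  235   72   49 2950] [367.2068 256.1671] [[334, 235], [334, 280], [352, 273], [375, 283], [383, 274], [401, 272], [400, 235]]
[   0  241   58   59 1717] [ 25.0361 272.8509] [[28, 241], [17, 250], [6, 250], [12, 260], [0, 256], [0, 283], [12, 299], [22, 292], [24, 299], [57, 280]]
[ 142  268   77   54 2713] [179.3041 294.2433] [[153, 269], [144, 306], [161, 310], [164, 319], [177, 313], [208, 321], [216, 282]]
[ 333  304   67   50 2754] [366.5062 325.5134] [[335, 304], [335, 343], [352, 343], [362, 352], [374, 353], [380, 344], [399, 341], [398, 305]]
[ 97 351  38  20 392] [115.0969 358.6429] [[134, 352], [107, 353], [97, 370], [128, 362]]
(0.478, 0.13, 0.127) [367.0023 223.0819]
(0.5415, 0.13, 0.127) [365.1439 285.4139]
(0.553, 0.13, 0.127) [364.8266 296.0548]
(0.511, 0.13, 0.167) [371.4414 272.1974]
(0.585, 0.13, 0.167) [368.8621 346.6515]
```

```bash
python3 - <<'E'
from h import *
np.set_printoptions(precision=4,suppress=True)
a=dict(np.load("pics/w1.npz"));b=dict(np.load("pics/w4.npz"))
def wood(d): 
    hsv=cv2.cvtColor(d["image"],cv2.COLOR_RGB2HSV); return cv2.inRange(hsv,(3,100,30),(18,255,255))
for n,d in(("w1",a),("w4",b)):
    m=wood(d); P=[]
    for x in range(330,470,4):
        y=np.nonzero(m[100:330,x])[0]; P.append(onz(d,(x,y.min()+99.5),.028)[:2])
    P=np.array(P); k=np.polyfit(P[:,1],P[:,0],1); print(n,"lip outer x at y=.13",np.polyval(k,.13),"yaw",-np.degrees(k[0]))
# orange band + gradients along columns through each roof panel (hue/sat/val)
for n,d,rng in (("w1 T",a,(262,300)),("w4 front",b,(205,245)),("w4 back",b,(272,312))):
    im=d["image"].astype(int); 
    E=[]
    for x in (345,355,365,375,385,392):
        col=im[rng[0]:rng[1],x-1:x+2].mean(1); rb=col[:,0]-col[:,2]; i=int(rb.argmax()); E.append((x,rng[0]+i,round(rb.max()),onz(d,(x,rng[0]+i),.1305)[0].round(4)))
    print(n,E)
E
```

```text
w1 lip outer x at y=.13 0.4682660021275207 yaw -0.723959194889858
w4 lip outer x at y=.13 0.46745771785110635 yaw -0.5649942822106238
w1 T [(345, 280, 108, np.float64(0.558)), (355, 280, 105, np.float64(0.558)), (365, 281, 106, np.float64(0.5591)), (375, 281, 99, np.float64(0.5591)), (385, 282, 107, np.float64(0.5602)), (392, 282, 110, np.float64(0.5602))]
w4 front [(345, 232, 100, np.float64(0.4854)), (355, 232, 96, np.float64(0.4855)), (365, 233, 95, np.float64(0.4866)), (375, 233, 98, np.float64(0.4867)), (385, 233, 99, np.float64(0.4868)), (392, 233, 105, np.float64(0.4869))]
w4 back [(345, 302, 107, np.float64(0.5576)), (355, 302, 105, np.float64(0.5577)), (365, 302, 101, np.float64(0.5578)), (375, 302, 91, np.float64(0.5579)), (385, 302, 98, np.float64(0.558)), (392, 302, 94, np.float64(0.558))]
```

Both cartons stand in line, A is where it was, and the front carton may have a gap of about 2–4 mm at the lip. I'll regrip it, lift it slightly and seat it by feel.

Emit:
step_arm(
  dp=[
    [-2,2,2],
    [-4,4,5],
    [-5.6,4.8,9],
    [-5.6,4.8,13],
    [-5.6,4.8,14.5],
    [-5.6,4.8,14.5],
    [-5.6,4.8,14.5],
  ],
  dr=[
    [0,0,0],
    [0,0,0],
    [0,0,0],
    [0,0,0],
    [0,0,0],
    [0,0,0],
    [0,0,0],
  ],
  hand=[1,1,1,1,1,1,1],
)

```text
t: 24.25
position: [0.511, 0.1297, 0.2054]
tcp_rot: [3.142, -0.001, 3.131]
force: [0.4, -0.2, 0.2]
opening: 0.0854
grip_force: 0.0
```

```bash
python3 st.py
```

```text
24.25 [0.511  0.1297 0.2054] [ 3.1416 -0.0013  3.1314] [ 0.4357 -0.1652  0.2013] 0.08540775884031056 0.0 j [-0.19  0.28 -0.12  1.89  0.04  0.97  1.22]
```

Emit:
step_arm(
  dp=[
    [0,0,2],
    [0,0,4],
    [0,0,6],
    [0,0,8],
    [0,0,9.5],
    [0,0,10.3],
    [0,0,10.4],
    [0,0,10.4],
  ],
  dr=[
    [0,0,0],
    [0,0,0],
    [0,0,0],
    [0,0,0],
    [0,0,0],
    [0,0,0],
    [0,0,0],
    [0,0,0],
  ],
  hand=[1,1,1,1,1,1,1,1],
)

```text
t: 25.05
position: [0.5119, 0.1295, 0.1028]
tcp_rot: [3.141, 0.002, 3.131]
force: [-0.5, -0.0, 0.7]
opening: 0.0856
grip_force: 0.0
```

Emit:
step_arm(
  dp=[
    [0,0,0],
    [0,0,0],
    [0,0,0],
    [0,0,0],
    [0,0,0],
    [0,0,-0.3],
    [0,0,-0.5],
    [0,0,-0.5],
  ],
  dr=[
    [0,0,0],
    [0,0,0],
    [0,0,0],
    [0,0,0],
    [0,0,0],
    [0,0,0],
    [0,0,0],
    [0,0,0],
  ],
  hand=[0.6,0.6,0.6,0.6,0.6,0.6,0.6,0.6],
  newtons=30,
)

```text
t: 25.85
position: [0.5115, 0.1292, 0.1071]
tcp_rot: [3.141, 0.001, 3.131]
force: [0.8, -0.2, -0.4]
opening: 0.0671
grip_force: 34.5
```

Emit:
step_arm(
  dp=[
    [0.1,0,0],
    [0.2,0,0],
    [0.2,0,0],
    [0.2,0,0],
  ],
  dr=[
    [0,0,0],
    [0,0,0],
    [0,0,0],
    [0,0,0],
  ],
  hand=[0.6,0.6,0.6,0.6],
)

```text
t: 26.25
position: [0.5102, 0.1292, 0.1074]
tcp_rot: [3.141, 0.002, 3.131]
force: [4.2, -0.8, 2.0]
opening: 0.0674
grip_force: 34.7
```

Fx rose to 4.2 N after about 1 mm, so the carton is at the lip. I'll lower and release.

Emit:
step_arm(
  dp=[
    [-0.1,0,0.2],
    [-0.1,0,0.4],
    [-0.1,0,0.5],
    [-0.1,0,0.6],
    [-0.1,0,0.65],
    [-0.1,0,0.65],
    [-0.1,0,0.65],
  ],
  dr=[
    [0,0,0],
    [0,0,0],
    [0,0,0],
    [0,0,0],
    [0,0,0],
    [0,0,0],
    [0,0,0],
  ],
  hand=[0.6,0.6,0.6,0.6,0.6,0.6,0.6],
)

```text
t: 26.95
position: [0.512, 0.1294, 0.103]
tcp_rot: [3.141, 0.004, 3.131]
force: [1.0, -1.6, 21.5]
opening: 0.0674
grip_force: 37.1
```

Emit:
step_arm(
  dp=[
    [0.1,0,0],
    [0.1,0,0],
    [0.1,0,0],
  ],
  dr=[
    [0,0,0],
    [0,0,0],
    [0,0,0],
  ],
  hand=[0.6,0.6,0.6],
)

```text
t: 27.25
position: [0.5118, 0.1294, 0.103]
tcp_rot: [3.141, 0.005, 3.13]
force: [3.3, -2.4, 18.3]
opening: 0.0674
grip_force: 36.8
```

Emit:
step_arm(
  dp=[
    [0,0,-0.1],
    [0,0,-0.15],
    [0,0,-0.15],
  ],
  dr=[
    [0,0,0],
    [0,0,0],
    [0,0,0],
  ],
  hand=[0.6,0.6,0.6],
)

```text
t: 27.55
position: [0.5109, 0.1294, 0.1033]
tcp_rot: [3.141, 0.004, 3.131]
force: [3.6, -1.7, 9.9]
opening: 0.067
grip_force: 35.7
```

Emit:
step_arm(
  dp=[
    [0,0,-0.08],
    [0,0,-0.08],
    [0,0,-0.08],
    [0,0,-0.08],
    [0,0,-0.08],
    [0,0,-0.08],
    [0,0,-0.08],
    [0,0,-0.08],
  ],
  dr=[
    [0,0,0],
    [0,0,0],
    [0,0,0],
    [0,0,0],
    [0,0,0],
    [0,0,0],
    [0,0,0],
    [0,0,0],
  ],
  hand=[0.6,0.6,0.65,0.75,1,1,1,1],
)

```text
t: 28.35
position: [0.5078, 0.1292, 0.1019]
tcp_rot: [-3.141, -0.002, 3.131]
force: [-0.4, -0.4, 0.8]
opening: 0.0857
grip_force: 0.0
```

Emit:
step_arm(
  dp=[
    [0,0,-1],
    [0,0,-3],
    [0,0,-6],
    [0,0,-10],
    [0,0,-14],
    [0,0,-18],
    [0,0,-20],
    [0,0,-20],
  ],
  dr=[
    [0,0,0],
    [0,0,0],
    [0,0,0],
    [0,0,0],
    [0,0,0],
    [0,0,0],
    [0,0,0],
    [0,0,0],
  ],
  hand=[1,1,1,1,1,1,1,1],
)

```text
t: 29.15
position: [0.5109, 0.1299, 0.3072]
tcp_rot: [3.139, 0.007, 3.131]
force: [-0.3, -0.0, -0.7]
opening: 0.085
grip_force: 0.0
```

Emit:
step_arm(
  dp=[
    [2,-1.5,-1],
    [4,-3,-3],
    [5.6,-4.7,-4.5],
    [5.6,-4.7,-4.5],
    [5.6,-4.7,-4.5],
  ],
  dr=[
    [0,0,0],
    [0,0,0],
    [0,0,0],
    [0,0,0],
    [0,0,0],
  ],
  hand=[1,1,1,1,1],
)

```text
t: 29.65
position: [0.4522, 0.0827, 0.3474]
tcp_rot: [3.141, 0.0, 3.13]
force: [-0.3, 0.1, -0.7]
opening: 0.0856
grip_force: 0.0
```

```bash
python3 st.py; python3 - <<'E'
from h import *
from workcell import manip,optics
s=manip.state(); b=wrist(optics.snapshot("wrist"),s); np.savez("pics/w5.npz",**b)
np.set_printoptions(precision=4,suppress=True)
im=b["image"].astype(int)
for n,rng in (("front",(195,245)),("back",(270,325))):
    for x in (345,365,390):
        col=im[rng[0]:rng[1],x-1:x+2].mean(1); rb=col[:,0]-col[:,2]; i=int(rb.argmax()); print(n,x,rng[0]+i,round(rb.max()),onz(b,(x,rng[0]+i),.1305)[:2])
hsv=cv2.cvtColor(b["image"],cv2.COLOR_RGB2HSV)
m=cv2.inRange(hsv,(25,15,60),(80,120,255)); m=cv2.morphologyEx(m,cv2.MORPH_OPEN,np.ones((3,3)))
n,l,st,c=cv2.connectedComponentsWithStats(m)
for i in range(1,n):
    if st[i,4]>300: print(st[i])
m=cv2.inRange(hsv,(3,100,30),(18,255,255))
print("lip outer",[onz(b,(x,np.nonzero(m[100:330,x])[0].min()+99.5),.028)[0].round(4) for x in (340,365,390,440)])
E
```

```text
29.65 [0.4522 0.0827 0.3474] [3.1414 0.0002 3.1302] [-0.3499  0.1485 -0.7472] 0.08556733629278299 0.0 j [-0.14  0.03 -0.1   1.86  0.    1.26  1.32]
front 345 236 100 [0.4858 0.1096]
front 365 237 98 [0.4869 0.1282]
front 390 237 105 [0.4871 0.1514]
back 345 306 105 [0.5578 0.1105]
back 365 306 104 [0.558  0.1301]
back 390 306 109 [0.5582 0.1547]
[336 205  57  24 593]
[419 207  29  28 642]
[179 232  54  28 437]
[ 333  239   70   50 2926]
[  14  245   42   59 1090]
[  0 250  23  54 498]
[167 253  53  21 431]
[ 141  272   75   54 2589]
[ 334  308   67   50 2785]
[ 97 354  36  19 370]
lip outer [np.float64(0.4664), np.float64(0.4666), np.float64(0.4669), np.float64(0.4687)]
```

```bash
python3 -c "
from workcell import job; print(job.close_job())"
```

```text
the job is handed in; nothing more can be done
None
```

The job is handed in after about 30 s of the 72 s: the carton in use now stands against the front lip and the full carton (about 3.7 N when lifted) stands square behind it. The empty one I lifted is back in its place, and the third was never touched, since the second I lifted was the full one.

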